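Start the cymbal lathe from its control console

ROBOT

A 7-joint arm with a two-finger parallel gripper is mounted at the origin on the work surface. World frame = base frame: x ahead of the robot, y to its left, z up, the work surface at z = 0. Lengths are in m, angles in rad, forces in N, time in s.
With the tool pointing down it reaches from about 0.425 to 0.925 m from the base axis. Payload 6.8 kg.
Tool frame: the origin (TCP) lies between the finger pads; the fingertips stand r.tcp_to_tips ahead of it and the grasp point (between the pads) lies 3 mm ahead of it (r.tcp_to_tips is the distance from the TCP to the fingertips, in m); z points along the fingers, y is the line along which they close (so a half turn about z gives the same grasp; the last joint's range is limited). The gripper opens to 85 mm and grips with 20 to 120 N. Pads are 22 mm wide; open, the fingers measure 114 mm over their backs; the gripper's body (76 mm by 85 mm) begins 54 mm behind the grasp point. The pads swing forward as they close: fully open they stand 13 mm farther back than shut.
Start: joints at [-1.441, 0.477, 0.022, 1.555, -0.011, 1.109, -0.083], TCP at [0.159, 0.656, 0.253] pointing down, gripper open.
Joint ranges: [-2.96, 2.96], [-0.34, 2.1], [-1.41, 1.46], [0.24, 2.44], [-1.37, 4.51], [0.17, 1.92], [-2.96, 2.96]. Speed limits (rad/s): [2.39, 2.39, 3.14, 3.14, 3.14, 3.14, 3.14].

INTERFACE

Orientations are given as a rotation vector (axis times angle).
In Python, from bench import r gives the robot as it stands. The module is installed in compiled form; this text tells all that it offers.
- The arm moves only by the tool step_arm, never from a script. Its argument "moves" is a list of rows, each an object of numbers: "rx", "ry", "rz": the turn, a rotation vector about the tool's x, y, z in degrees; "dx", "dy", "dz": the shift along the tool's x, y, z in mm; "gripper": the opening, from -1 (shut) to 1 (fully open). In form: [{"rx": .., "ry": .., "rz": .., "dx": .., "dy": .., "dz": .., "gripper": ..}, ...]. A call has 1 to 20 rows; each row shifts and turns the commanded pose from where the row before left it, along the tool's axes as they then stand; what a row does not reach is not made up. A row lasts 1/8 s, in which the tool goes at most 62.5 mm and 10.7 degrees, less where a joint would pass 70% of its speed; a pose out of reach is approached as far as the arm can. A call is refused whole if a number of a shift passes 62.5 or a number of a turn 10.7, either way. A call with a gripper value outside its range is refused whole. The fingers move at their own pace and stop on an object; "grip_force" is the grip in N (left out, the last holds). Time passes only in rows, so rows that do not move let the fingers close. It gives the time, the measured TCP pose, the force, the opening and the grip force at its end, in the units of the state.
- r.get_obs(): the state, without advancing time (a new reading comes with each control period).
- r.grab_frame(name): name is "scene" or "top" or "wrist"; returns the picture (400x640x3 uint8, blue, green, red); there is no depth.
- r.camera_info(name): a dict with "mtx" (3x3 intrinsics, pixels), "rvec" (rotation vector, rad) and "tvec" (3), from world to camera coordinates, as OpenCV has them. Camera axes: x right, y down, z forward; pixel columns grow to the right and rows downward; lengths in m; the calibration is good to about 2 mm. A picture is of the moment at which its call begins: read the wrist's pose just before it. camera_info takes no time and is no camera call; for the wrist camera it gives the pose at the moment of the call.
- r.hand_in(): hands the job in; it is judged then, once.
The state is a dict: "clock": time; "joints": joint angles; "qvel": joint speeds; "tau": joint torques, N m; "tcp_pos": TCP position; "orientation": TCP orientation; "contact_force": force on the tool from outside, world axes, zero at the start; "moment": the same for the moment, N m; "grip_width": finger opening in m; "gripper_force": force on a finger pad.
Only numpy, scipy, OpenCV 4.12 (cv2) and the standard library are available. Lean on these libraries where they do the work, as an engineer would, in place of code of your own. Each camera call takes 0.05 s, during which the arm holds its last target. There are 200 camera calls.

TASK

Start the cymbal lathe from its control console, pressing only with the fingertips: tip the big paddle rocker over by pressing its raised end fully down, then push the long bar key fully in so that it stays in, then press the small round button fully in, keep it in for at least a second and let it go. Do nothing out of that order and do not press the wide mushroom button. Leave the small tin, the jar and the hammer where they are.

Things in the scene. Friction and masses are not known exactly. Their poses are not given: they have to be found in the camera images.
- console: blue steel control box, 240 x 340 x 40 mm (its x, y, z), fixed on the bench. Origin: centre of its underside. On it stand four grey blocks, 96 x 96 x 30 mm (tops 70 mm above the bench), in a 2 x 2 field of 105 mm pitch, axes along the console's; which control is in which place varies. The ledge along its +y side holds the small tin. Closed fingers fit on every control from above.
- power_box: grey control block that carries the paddle rocker in its middle. Origin: centre of its underside (40 mm above the bench). Its axes are parallel to the console's
- key_box: grey control block that carries the long bar key in its middle. Origin: centre of its underside (40 mm above the bench); axes parallel to the console's
- start_box: grey control block that carries the small round button in its middle. Origin: centre of its underside (40 mm above the bench); axes parallel to the console's
- rocker (a joint): angle of the black V-shaped paddle rocker, 72 mm long (console's x), 42 mm wide, pivot in its middle along the console's y, 78 mm above the bench. -0.16 rad: off, its -x half slopes up (end 11 mm above the pivot), the other half is level. +0.16 rad: on, the -x half pressed down level, the other up. Starts at -0.16 to -0.12. Friction keeps it where it is left; 2 to 4 N turn it
- rocker_raised (a point): point on the top of the rocker's raised (-x) half, on its middle line, 23 mm from the pivot: the place to press. It moves with the rocker, about 7 mm down to 78 mm above the bench when fully over; its axes tilt with the rocker
- key (a joint): travel of the long black bar key, 64 mm along the console's y by 26 mm wide: 0 m out, 0.007 m fully in. Its flat top stands 10 mm above its block when out, 3 mm when fully in. Starts between 0 and 0.001. Pushed down with about 3 N, it stays where it is left (no spring)
- key_top (a point): centre of the bar key's flat top, 80 mm above the bench when out; moves with the key
- start (a joint): travel of the small round black button, 32 mm diameter: 0 m out, 0.006 m fully in. Its flat top stands 11 mm above its block when out. A spring brings it back out; it starts to move at 1.5 N and is fully in at 5 N
- start_top (a point): centre of the round button's flat top, 81 mm above the bench when out; moves with the button
- stop (a joint): travel of the wide black mushroom button, 52 mm diameter, on a neck: 0 m out, 0.006 m fully in; sprung like the round button. Not to be pressed
- stop_top (a point): centre of the mushroom button's domed top, 96 mm above the bench; it stands higher than the other controls
- tin: small aluminium tin, 42 mm diameter, 45 mm high, standing loose on the console's ledge (top 85 mm above the bench). Origin: centre of its underside. Leave it alone
- jar: amber glass jar, 64 mm diameter, 85 mm high, standing loose on the bench beside the console's -y side. Origin: centre of its underside. Leave it alone
- hammer: wooden-handled hammer lying on the bench beyond the console's +x side, roughly along the console's y. Origin: on the bench under it. Leave it alone

How it is judged:
On the way, in this order (a step that is already met when the one before it is completed fails the run):
1. the fingers have tipped the paddle rocker over to on (value of joint rocker above 0.12 rad and contact force between the fingers and power_box above 0.3 N), for 0.03 s.
2. the fingers have pushed the bar key in (value of joint key above 0.0055 m and contact force between the fingers and key_box above 0.3 N), for 0.03 s.
3. the fingers keep the round button in for a second (value of joint start above 0.0042 m and contact force between the fingers and start_box above 0.3 N), for 0.95 s.
At the end, for the whole second after the job is handed in: Rocker on (above 0.11 rad), bar key staying in (above 5 of 7 mm), round button out again and mushroom button out (each below 1.5 mm); tin, jar and hammer at rest within 20 mm of where they were, tin and jar upright (value of joint rocker above 0.11 rad and value of joint key above 0.005 m and value of joint each of start, stop below 0.0015 m and distance of each of tin, jar, hammer from where it was at the start of the episode below 0.02 m and angle between each of tin, jar's own z axis and vertical below 0.2 rad and linear speed of each of tin, jar, hammer below 0.02 m/s); the robot touches nothing.
It fails at once if the mushroom button is pressed (2 mm) (value of joint stop above 0.002 m).
It fails at once if the bar key is pushed in while the rocker is still off (value of joint key above 0.003 m and value of joint rocker below 0.08 rad).
It fails at once if the round button is pressed while the bar key is still out or the rocker is off (value of joint start above 0.002 m and (value of joint key below 0.0045 m or value of joint rocker below 0.08 rad)).
It fails at once if the tin, the jar or the hammer is shoved, lifted or knocked over (distance of any of tin, jar, hammer from where it was at the start of the episode above 0.02 m or angle between any of tin, jar's own z axis and vertical above 0.3 rad).
It also fails if it takes over 45 s, if anything falls off the work surface, if the arm or the gripper's body presses on something with over 40 N, if the wrist force passes 120 N, or if a joint passes its speed limit or range.

## Working session

There is one attempt and no reset: what is moved stays moved. The work goes in short steps, Python scripts to look and compute and a tool call to move; the robot and the scene stay as the last step left them, time stands still between calls to the robot, and variables do not carry over. Pictures are saved under pics/ and viewed, at most 10 in all, crops included, and the job is handed in when it is done.

Besides the shell and the picture viewer there is one more tool, called as a command line: name --argument value ..., lists and objects as JSON in quotes. step_arm: Moves the arm, as the interface text tells. Its arguments: {"type":"object","properties":{"moves":{"type":"array","items":{"type":"object","properties":{"rx":{"type":"number"},"ry":{"type":"number"},"rz":{"type":"number"},"dx":{"type":"number"},"dy":{"type":"number"},"dz":{"type":"number"},"gripper":{"type":"number"}}}},"grip_force":{"type":"number"}},"required":["moves"]}

```bash
mkdir -p pics
python3 - <<'E'
from bench import r
import cv2
o=r.get_obs();print(o['clock'],o['tcp_pos'],o['orientation'],r.tcp_to_tips,o['grip_width'])
a=r.grab_frame('top');b=r.grab_frame('scene')
cv2.imwrite('pics/top.png',a);cv2.imwrite('pics/scene.png',b)
for n in('top','scene'):
  i=r.camera_info(n);print(n,i['mtx'].tolist(),i['rvec'],i['tvec'])
E
```

```text
0.0 [0.15888061 0.65545898 0.25233229] [-3.72613781e-01 -3.11933755e+00  2.86659194e-03] 0.022 0.08539214859170619
top [[432.86326378810975, 0.0, 317.3991933054687], [0.0, 432.86326378810975, 201.51155757478946], [0.0, 0.0, 1.0]] [ 2.21360233 -2.15797305  0.10613656] [-0.02753939  0.62322727  1.05101994]
scene [[415.90264741592387, 0.0, 321.0529300931626], [0.0, 415.90264741592387, 195.69154063394348], [0.0, 0.0, 1.0]] [ 1.33888496  2.24528008 -0.92114915] [ 0.29944452 -0.32532117  1.40346772]
```

View pics/top.png

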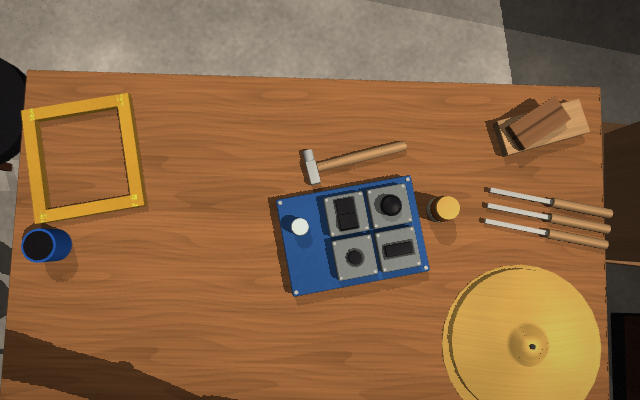

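View pics/scene.png

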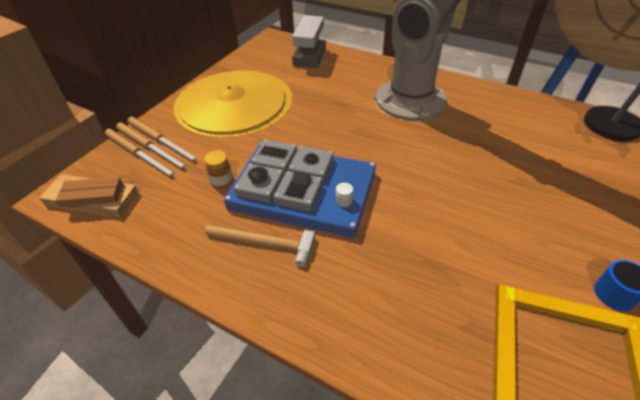

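The top view shows the rocker at (347,213), mushroom (391,205), round button (355,257), bar key (398,249), tin (300,227), jar (440,208) and the hammer above. The scene view shows the same: rocker (298,185), mushroom (260,178), round button (311,159), key (272,152).

```bash
cat > h.py <<'E'
import numpy as np,cv2
def ray(i,uv):
  R=cv2.Rodrigues(np.array(i['rvec'],float))[0];t=np.array(i['tvec'],float).ravel()
  uv=np.atleast_2d(np.float64(uv));d=np.c_[uv,np.ones(len(uv))]@np.linalg.inv(i['mtx']).T@R
  return -R.T@t,d
def plane(i,uv,z):
  c,d=ray(i,uv);return c+d*((z-c[2])/d[:,2])[:,None]
def tri(i,u,j,v):
  P=[k['mtx']@np.c_[cv2.Rodrigues(np.array(k['rvec'],float))[0],np.array(k['tvec'],float).ravel()] for k in(i,j)]
  X=cv2.triangulatePoints(*P,np.float64(u).reshape(2,1),np.float64(v).reshape(2,1)).ravel();return X[:3]/X[3]
E
python3 - <<'E'
from bench import r
from h import *
a=cv2.imread('pics/top.png');I=r.camera_info('top');J=r.camera_info('scene')
hsv=cv2.cvtColor(a,cv2.COLOR_BGR2HSV)
m=cv2.inRange(hsv,(100,120,40),(125,255,255));m[:,:200]=0;m[:,460:]=0
cs=max(cv2.findContours(m,0,2)[0],key=cv2.contourArea)
w=plane(I,cs[:,0],.04)
print('console',cv2.minAreaRect(np.float32(w[:,:2]*1000)))
d=cv2.inRange(hsv,(0,0,0),(180,255,62))
for n,(x,y) in dict(rocker=(347,213),stop=(391,205),start=(355,257),key=(398,249)).items():
  k=np.zeros_like(d);cv2.circle(k,(x,y),18,255,-1)
  c=max(cv2.findContours(d&k,0,2)[0],key=cv2.contourArea);M=cv2.moments(c);u=(M['m10']/M['m00'],M['m01']/M['m00'])
  print(n,u,cv2.contourArea(c),plane(I,[u],.08))
for n,u,v in[('rocker',(347,213),(298,185)),('start',(355,257),(311,159)),('key',(398,249),(272,152)),('stop',(391,205),(260,177))]: print(n,tri(I,u,J,v))
z=cv2.resize(a[165:305,265:465],None,fx=4,fy=4,interpolation=cv2.INTER_CUBIC);cv2.imwrite('pics/topz.png',z)
i=r.camera_info('wrist');print(ray(i,[[320,200]]),i['mtx'][0,0])
E
```

```text
console ((543.7113647460938, -98.22822570800781), (237.73182678222656, 337.7027587890625), 12.001816749572754)
rocker (345.8897435897436, 213.7139601139601) 585.0 [[ 0.5921064  -0.07887987  0.08      ]]
stop (390.13439306358384, 204.98651252408476) 346.0 [[ 0.61547459 -0.18330096  0.08      ]]
start (353.9270516717325, 257.0607902735562) 164.5 [[ 0.49102725 -0.09967807  0.08      ]]
key (397.59311424100156, 248.8315075639019) 319.5 [[ 0.51268705 -0.20198478  0.08      ]]
rocker [ 0.59346777 -0.08061078  0.07396979]
start [ 0.4903313  -0.10231702  0.07001334]
key [ 0.51298287 -0.20645231  0.07000486]
stop [ 0.61385872 -0.18294743  0.07348364]
(array([0.08346937, 0.67341314, 0.37325798]), array([[ 0.28825115, -0.06218526, -0.95561878]])) 300.41331311653863
```

View pics/topz.png

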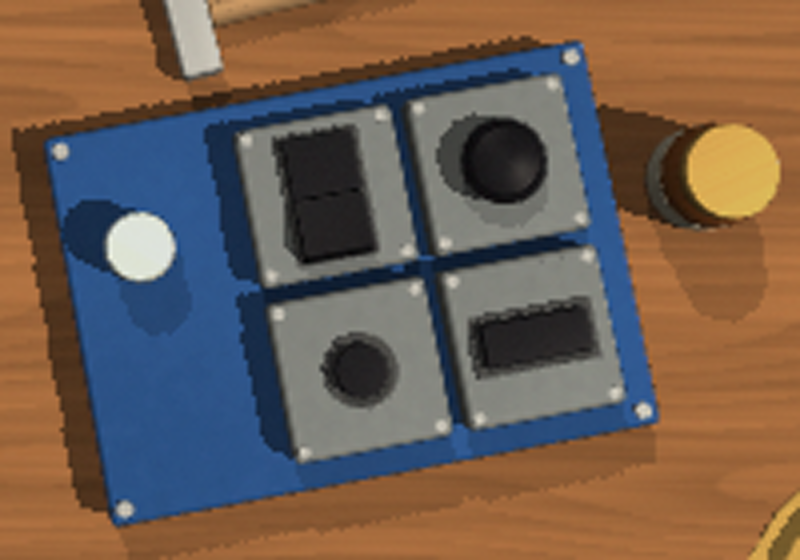

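step_arm --moves '[{"rz": -8.5,"gripper": -1},{"rz": -8.5,"gripper": -1},{"rz": -8.6,"gripper": -1},{"dx": -20,"dy": -41,"gripper": -1},{"dx": -20,"dy": -41,"gripper": -1},{"dx": -20,"dy": -41,"gripper": -1},{"dx": -20,"dy": -41,"gripper": -1},{"dx": -20,"dy": -41,"gripper": -1},{"dx": -20,"dy": -41,"gripper": -1},{"dx": -20,"dy": -41,"gripper": -1},{"dx": -20,"dy": -41,"gripper": -1},{"dx": -20,"dy": -41,"gripper": -1},{"dx": -20,"dy": -41,"gripper": -1},{"dx": -20,"dy": -41,"gripper": -1},{"dx": -20,"dy": -41,"gripper": -1},{"gripper": -1}]'

```text
invalid input at $.moves[0]: expected keys rx, ry, rz, dx, dy, dz, gripper
```

step_arm --moves '[{"dx": 4,"dy": -40,"gripper": -1},{"dx": 5,"dy": -40,"gripper": -1},{"dx": 4,"dy": -40,"gripper": -1},{"dx": 5,"dy": -40,"gripper": -1},{"dx": 4,"dy": -40,"gripper": -1},{"dx": 5,"dy": -40,"gripper": -1},{"dx": 4,"dy": -40,"gripper": -1},{"dx": 5,"dy": -40,"gripper": -1},{"gripper": -1},{"gripper": -1}]'

```text
invalid input at $.moves[0]: expected keys rx, ry, rz, dx, dy, dz, gripper
```

Run:
```python
from bench import r
from h import *
import pickle
i=r.camera_info('wrist');a=r.grab_frame('wrist');cv2.imwrite('pics/w1.png',a);pickle.dump(i,open('w1.pkl','wb'))
o=r.get_obs();print(o['clock'],o['tcp_pos'],o['orientation'],o['grip_width'],o['contact_force'])
```

```text
0.15 [0.15890045 0.65561876 0.25257032] [-3.72558958e-01 -3.11934256e+00  2.11558703e-03] 0.08548081831528258 [-0.30905224 -0.47481106  0.28764018]
```

View pics/w1.png

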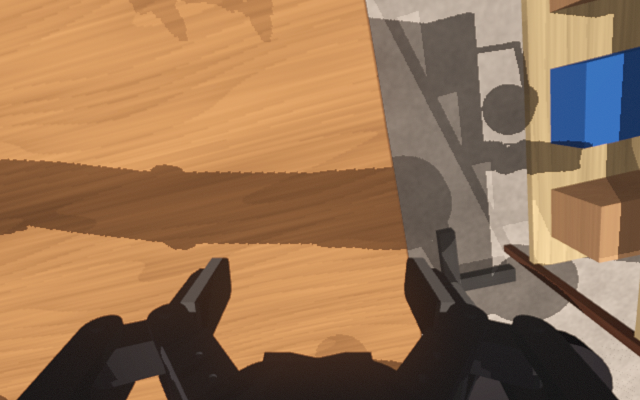

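The moves were refused because every row needs all seven keys, so this picture shows only bare bench and open fingers at (220,270) and (420,270). I'll resend the moves in full form.

step_arm --moves '[{"rx": 0,"ry": 0,"rz": -8.5,"dx": 0,"dy": 0,"dz": 0,"gripper": -1},{"rx": 0,"ry": 0,"rz": -8.5,"dx": 0,"dy": 0,"dz": 0,"gripper": -1},{"rx": 0,"ry": 0,"rz": -8.6,"dx": 0,"dy": 0,"dz": 0,"gripper": -1},{"rx": 0,"ry": 0,"rz": 0,"dx": -20,"dy": -41,"dz": 0,"gripper": -1},{"rx": 0,"ry": 0,"rz": 0,"dx": -20,"dy": -41,"dz": 0,"gripper": -1},{"rx": 0,"ry": 0,"rz": 0,"dx": -20,"dy": -41,"dz": 0,"gripper": -1},{"rx": 0,"ry": 0,"rz": 0,"dx": -20,"dy": -41,"dz": 0,"gripper": -1},{"rx": 0,"ry": 0,"rz": 0,"dx": -20,"dy": -41,"dz": 0,"gripper": -1},{"rx": 0,"ry": 0,"rz": 0,"dx": -20,"dy": -41,"dz": 0,"gripper": -1},{"rx": 0,"ry": 0,"rz": 0,"dx": -20,"dy": -41,"dz": 0,"gripper": -1},{"rx": 0,"ry": 0,"rz": 0,"dx": -20,"dy": -41,"dz": 0,"gripper": -1},{"rx": 0,"ry": 0,"rz": 0,"dx": -20,"dy": -41,"dz": 0,"gripper": -1},{"rx": 0,"ry": 0,"rz": 0,"dx": -20,"dy": -41,"dz": 0,"gripper": -1},{"rx": 0,"ry": 0,"rz": 0,"dx": -20,"dy": -41,"dz": 0,"gripper": -1},{"rx": 0,"ry": 0,"rz": 0,"dx": -20,"dy": -41,"dz": 0,"gripper": -1}]'

```text
clock: 2.02
tcp_pos: [0.4965, 0.2232, 0.2532]
orientation: [0.328, -3.124, -0.0]
contact_force: [0.0, 0.5, -0.1]
grip_width: -0.0
gripper_force: 0.0
```

step_arm --moves '[{"rx": 0,"ry": 0,"rz": 0,"dx": 4,"dy": -40,"dz": 0,"gripper": -1},{"rx": 0,"ry": 0,"rz": 0,"dx": 5,"dy": -40,"dz": 0,"gripper": -1},{"rx": 0,"ry": 0,"rz": 0,"dx": 4,"dy": -40,"dz": 0,"gripper": -1},{"rx": 0,"ry": 0,"rz": 0,"dx": 5,"dy": -40,"dz": 0,"gripper": -1},{"rx": 0,"ry": 0,"rz": 0,"dx": 4,"dy": -40,"dz": 0,"gripper": -1},{"rx": 0,"ry": 0,"rz": 0,"dx": 5,"dy": -40,"dz": 0,"gripper": -1},{"rx": 0,"ry": 0,"rz": 0,"dx": 4,"dy": -40,"dz": 0,"gripper": -1},{"rx": 0,"ry": 0,"rz": 0,"dx": 5,"dy": -40,"dz": 0,"gripper": -1},{"rx": 0,"ry": 0,"rz": 0,"dx": 0,"dy": 0,"dz": 0,"gripper": -1},{"rx": 0,"ry": 0,"rz": 0,"dx": 0,"dy": 0,"dz": 0,"gripper": -1},{"rx": 0,"ry": 0,"rz": 0,"dx": 0,"dy": 0,"dz": 0,"gripper": -1}]'

```text
clock: 3.4
tcp_pos: [0.5271, -0.0945, 0.2532]
orientation: [0.331, -3.124, -0.001]
contact_force: [-0.4, 0.1, -0.0]
grip_width: -0.0001
gripper_force: 0.0
```

Run:
```python
from bench import r
from h import *
import pickle
i=r.camera_info('wrist');a=r.grab_frame('wrist');cv2.imwrite('pics/w2.png',a);pickle.dump(i,open('w2.pkl','wb'))
o=r.get_obs();print(o['clock'],o['tcp_pos'],o['orientation'],o['grip_width'],o['contact_force'])
```

```text
3.45 [ 0.52707732 -0.09457355  0.25319572] [ 3.31191740e-01 -3.12393663e+00 -7.74675168e-04] 3.4314945673213135e-05 [ 0.60986478 -0.62689058 -0.01635011]
```

View pics/w2.png

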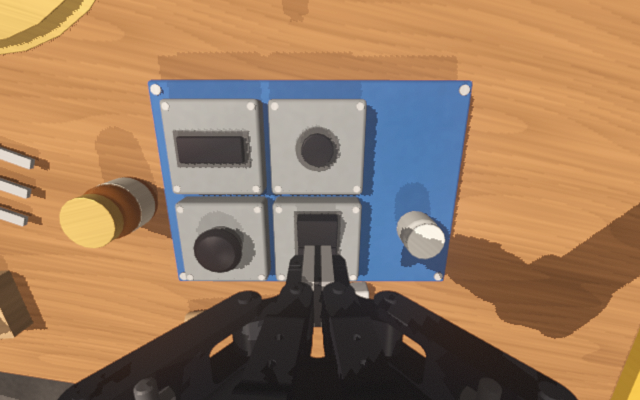

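The wrist view shows the bar key at (211,149), round button (317,149), mushroom (217,250) and the rocker's raised end (317,213), with the rest of the rocker behind the fingers.

Run:
```python
from bench import r
from h import *
import pickle
W=pickle.load(open('w2.pkl','rb'));T=r.camera_info('top')
def cen(img,x,y,R,thr):
  g=cv2.cvtColor(cv2.imread(img),cv2.COLOR_BGR2HSV);d=cv2.inRange(g,(0,0,0),(180,255,thr))
  k=np.zeros_like(d);cv2.circle(k,(x,y),R,255,-1)
  c=max(cv2.findContours(d&k,0,2)[0],key=cv2.contourArea);b=cv2.minAreaRect(c);return b
for n,w,t in[('start',(317,149),(355,257)),('key',(211,149),(398,249)),('stop',(217,250),(391,205))]:
  a=cen('pics/w2.png',*w,45,75);b=cen('pics/top.png',*t,20,50)
  print(n,a,b[:2],'tri',tri(W,a[0],T,b[0]).round(4),'planeW',plane(W,[a[0]],.08).round(4)[0],'planeT',plane(T,[b[0]],.08).round(4)[0])
# rocker block corner screws (wrist / top zoom) and rocker edge
print('screws W z.07',plane(W,[(282,189),(355,189),(357,276),(280,277)],.07).round(4))
t=[(245,141),(382,115),(407,250),(272,275)]
print('screws T',plane(T,[(x/4+265-.4,y/4+165-.4) for x,y in t],.07).round(4))
print('rocker end W z.089',plane(W,[(297,213),(339,213)],.089).round(4))
t=[(304,262),(377,248)]
print('rocker end T z.089',plane(T,[(x/4+265-.4,y/4+165-.4) for x,y in t],.089).round(4))
print('tri end mid',tri(W,(318,213),T,(340.5/4+264.6,255/4+164.6)))
```

```text
start ((318.5, 149.5), (33.0, 33.0), 0.0) ((353.60003662109375, 256.8000183105469), (15.205260276794434, 13.416406631469727)) tri [ 0.4911 -0.1008  0.0631] planeW [ 0.4892 -0.1018  0.08  ] planeT [ 0.4916 -0.0989  0.08  ]
key ((211.99996948242188, 149.49998474121094), (69.99998474121094, 26.999996185302734), -0.0) ((397.7115478515625, 248.55767822265625), (12.355316162109375, 29.025188446044922)) tri [ 0.5129 -0.2044  0.0723] planeW [ 0.5109 -0.203   0.08  ] planeT [ 0.5133 -0.2023  0.08  ]
stop ((217.5, 249.5), (43.0, 47.0), 90.0) ((390.0, 205.0), (20.0, 20.0)) tri [ 0.615  -0.1832  0.0838] planeW [ 0.6169 -0.186   0.08  ] planeT [ 0.6154 -0.183   0.08  ]
screws W z.07 [[ 0.5387 -0.1302  0.07  ]
 [ 0.5227 -0.0555  0.07  ]
 [ 0.6227 -0.0277  0.07  ]
 [ 0.6425 -0.1142  0.07  ]]
screws T [[ 0.6246 -0.0312  0.07  ]
 [ 0.6423 -0.1128  0.07  ]
 [ 0.5621 -0.129   0.07  ]
 [ 0.5452 -0.049   0.07  ]]
rocker end W z.089 [[ 0.5547 -0.1099  0.089 ]
 [ 0.5458 -0.0686  0.089 ]]
rocker end T z.089 [[ 0.5531 -0.0666  0.089 ]
 [ 0.5623 -0.109   0.089 ]]
tri end mid [ 0.5578013  -0.08894707  0.06923684]
```

step_arm --moves '[{"rx": 0,"ry": 0,"rz": 0,"dx": -22,"dy": 0,"dz": 10,"gripper": -1},{"rx": 0,"ry": 0,"rz": 0,"dx": -23,"dy": 0,"dz": 30,"gripper": -1},{"rx": 0,"ry": 0,"rz": 0,"dx": 0,"dy": 0,"dz": 40,"gripper": -1},{"rx": 0,"ry": 0,"rz": 0,"dx": 0,"dy": 0,"dz": 40,"gripper": -1},{"rx": 0,"ry": 0,"rz": 0,"dx": 0,"dy": 0,"dz": 14,"gripper": -1},{"rx": 0,"ry": 0,"rz": 0,"dx": 0,"dy": 0,"dz": 0,"gripper": -1},{"rx": 0,"ry": 0,"rz": 0,"dx": 0,"dy": 0,"dz": 0,"gripper": -1}]'

```text
clock: 4.32
tcp_pos: [0.5722, -0.0866, 0.1209]
orientation: [-0.328, 3.122, -0.0]
contact_force: [0.8, 0.7, 0.2]
grip_width: -0.0001
gripper_force: 0.0
```

Run:
```python
from bench import r
from h import *
a=r.grab_frame('wrist');b=r.grab_frame('scene')
v=np.hstack([a[60:330,190:460],cv2.resize(b[120:240,220:390],None,fx=2.25,fy=2.25)]);cv2.imwrite('pics/w3.png',v)
o=r.get_obs();print(o['clock'],o['tcp_pos'],o['contact_force'])
```

```text
4.425 [ 0.57213795 -0.08671531  0.12089111] [-0.31416978 -0.80976092  0.40724875]
```

View pics/w3.png

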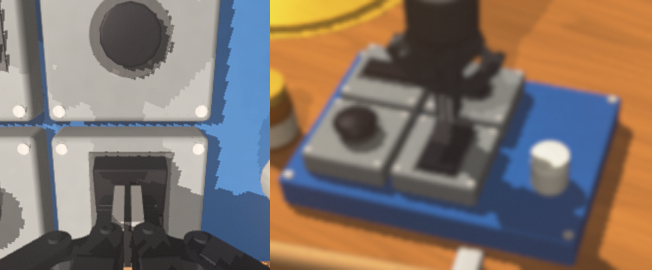

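Left crop: the closed fingertips (127,195) are centred over the raised half of the rocker (92–168). Right crop agrees. Pressing down now.

step_arm --moves '[{"rx": 0,"ry": 0,"rz": 0,"dx": 0,"dy": 0,"dz": 8,"gripper": -1},{"rx": 0,"ry": 0,"rz": 0,"dx": 0,"dy": 0,"dz": 4,"gripper": -1},{"rx": 0,"ry": 0,"rz": 0,"dx": 0,"dy": 0,"dz": 3,"gripper": -1},{"rx": 0,"ry": 0,"rz": 0,"dx": 0,"dy": 0,"dz": 3,"gripper": -1},{"rx": 0,"ry": 0,"rz": 0,"dx": 0,"dy": 0,"dz": 2,"gripper": -1},{"rx": 0,"ry": 0,"rz": 0,"dx": 0,"dy": 0,"dz": 0,"gripper": -1}]'

```text
clock: 5.18
tcp_pos: [0.5708, -0.0868, 0.1001]
orientation: [0.327, -3.124, -0.001]
contact_force: [-5.7, 1.0, 11.8]
grip_width: -0.0002
gripper_force: 5.5
```

step_arm --moves '[{"rx": 0,"ry": 0,"rz": 0,"dx": 0,"dy": 0,"dz": 1,"gripper": -1},{"rx": 0,"ry": 0,"rz": 0,"dx": 0,"dy": 0,"dz": 0,"gripper": -1},{"rx": 0,"ry": 0,"rz": 0,"dx": 0,"dy": 0,"dz": -20,"gripper": -1},{"rx": 0,"ry": 0,"rz": 0,"dx": 0,"dy": 0,"dz": -40,"gripper": -1},{"rx": 0,"ry": 0,"rz": 0,"dx": 41,"dy": 0,"dz": 0,"gripper": -1},{"rx": 0,"ry": 0,"rz": 0,"dx": 41,"dy": 0,"dz": 0,"gripper": -1},{"rx": 0,"ry": 0,"rz": 0,"dx": 0,"dy": -35,"dz": 0,"gripper": -1},{"rx": 0,"ry": 0,"rz": 0,"dx": 0,"dy": -35,"dz": 0,"gripper": -1},{"rx": 0,"ry": 0,"rz": 0,"dx": 0,"dy": -31,"dz": 0,"gripper": -1},{"rx": 0,"ry": 0,"rz": 0,"dx": 0,"dy": 0,"dz": 0,"gripper": -1},{"rx": 0,"ry": 0,"rz": 0,"dx": 0,"dy": 0,"dz": 0,"gripper": -1}]'

```text
clock: 6.55
tcp_pos: [0.5117, -0.2017, 0.158]
orientation: [0.328, -3.124, -0.001]
contact_force: [0.3, 0.6, -1.0]
grip_width: -0.0002
gripper_force: 0.0
```

Run:
```python
from bench import r
from h import *
a=r.grab_frame('wrist');b=r.grab_frame('scene')
v=np.hstack([a[100:370,150:490],cv2.resize(b[120:240,220:390],None,fx=2.25,fy=2.25)]);cv2.imwrite('pics/w4.png',v)
o=r.get_obs();print(o['clock'],o['tcp_pos'],o['contact_force'])
```

```text
6.65 [ 0.51178018 -0.20109876  0.15806473] [ 0.66267963  0.52500711 -0.23891301]
```

View pics/w4.png

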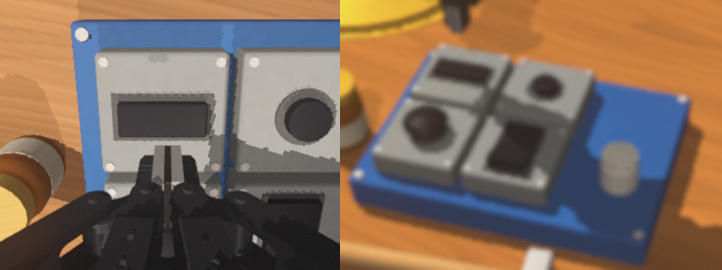

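The fingers (167,150) line up with the key (117–210). In the scene crop the rocker is now raised at its far end. Next I press the key.

step_arm --moves '[{"rx": 0,"ry": 0,"rz": 0,"dx": 0,"dy": -1,"dz": 25,"gripper": -1},{"rx": 0,"ry": 0,"rz": 0,"dx": 0,"dy": 0,"dz": 25,"gripper": -1},{"rx": 0,"ry": 0,"rz": 0,"dx": 0,"dy": 0,"dz": 4,"gripper": -1},{"rx": 0,"ry": 0,"rz": 0,"dx": 0,"dy": 0,"dz": 3,"gripper": -1},{"rx": 0,"ry": 0,"rz": 0,"dx": 0,"dy": 0,"dz": 3,"gripper": -1},{"rx": 0,"ry": 0,"rz": 0,"dx": 0,"dy": 0,"dz": 2,"gripper": -1},{"rx": 0,"ry": 0,"rz": 0,"dx": 0,"dy": 0,"dz": 2,"gripper": -1},{"rx": 0,"ry": 0,"rz": 0,"dx": 0,"dy": 0,"dz": 0,"gripper": -1}]'

```text
clock: 7.65
tcp_pos: [0.5125, -0.2032, 0.095]
orientation: [-0.328, 3.123, 0.0]
contact_force: [-2.1, 2.4, 7.3]
grip_width: 0.0002
gripper_force: 3.8
```

step_arm --moves '[{"rx": 0,"ry": 0,"rz": 0,"dx": 0,"dy": 0,"dz": 1,"gripper": -1},{"rx": 0,"ry": 0,"rz": 0,"dx": 0,"dy": 0,"dz": 0,"gripper": -1},{"rx": 0,"ry": 0,"rz": 0,"dx": 0,"dy": 0,"dz": -20,"gripper": -1},{"rx": 0,"ry": 0,"rz": 0,"dx": 0,"dy": 0,"dz": -40,"gripper": -1},{"rx": 0,"ry": 0,"rz": 0,"dx": 0,"dy": 35,"dz": 0,"gripper": -1},{"rx": 0,"ry": 0,"rz": 0,"dx": 0,"dy": 35,"dz": 0,"gripper": -1},{"rx": 0,"ry": 0,"rz": 0,"dx": 0,"dy": 35,"dz": 0,"gripper": -1},{"rx": 0,"ry": 0,"rz": 0,"dx": 0,"dy": 0,"dz": 0,"gripper": -1},{"rx": 0,"ry": 0,"rz": 0,"dx": 0,"dy": 0,"dz": 0,"gripper": -1}]'

```text
clock: 8.78
tcp_pos: [0.4905, -0.1015, 0.1534]
orientation: [-0.327, 3.124, -0.001]
contact_force: [0.2, -0.5, -0.4]
grip_width: 0.0001
gripper_force: 0.0
```

Run:
```python
from bench import r
from h import *
a=r.grab_frame('wrist');b=r.grab_frame('scene')
v=np.hstack([a[100:370,150:490],cv2.resize(b[120:240,220:390],None,fx=2.25,fy=2.25)]);cv2.imwrite('pics/w5.png',v)
o=r.get_obs();print(o['clock'],o['tcp_pos'],o['contact_force'])
```

```text
8.875 [ 0.49042242 -0.10204148  0.15337597] [0.18224076 0.11584881 0.11162214]
```

View pics/w5.png

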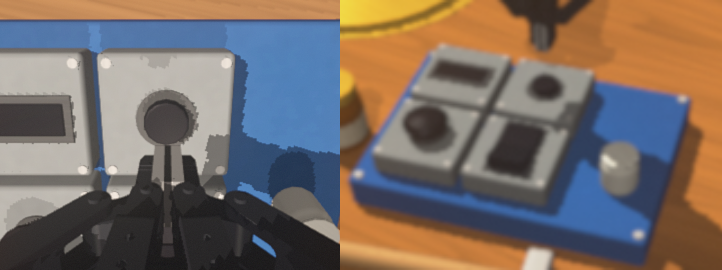

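The button (166,120) is centred on the fingers (167), and the key now sits low in its block. I'll press the button and hold it.

step_arm --moves '[{"rx": 0,"ry": 0,"rz": 0,"dx": 0,"dy": 0,"dz": 25,"gripper": -1},{"rx": 0,"ry": 0,"rz": 0,"dx": 0,"dy": 0,"dz": 20,"gripper": -1},{"rx": 0,"ry": 0,"rz": 0,"dx": 0,"dy": 0,"dz": 4,"gripper": -1},{"rx": 0,"ry": 0,"rz": 0,"dx": 0,"dy": 0,"dz": 3,"gripper": -1},{"rx": 0,"ry": 0,"rz": 0,"dx": 0,"dy": 0,"dz": 3,"gripper": -1},{"rx": 0,"ry": 0,"rz": 0,"dx": 0,"dy": 0,"dz": 3,"gripper": -1},{"rx": 0,"ry": 0,"rz": 0,"dx": 0,"dy": 0,"dz": 0,"gripper": -1},{"rx": 0,"ry": 0,"rz": 0,"dx": 0,"dy": 0,"dz": 0,"gripper": -1}]'

```text
clock: 9.88
tcp_pos: [0.4905, -0.1014, 0.0969]
orientation: [-0.326, 3.123, -0.0]
contact_force: [-5.9, -2.1, 17.8]
grip_width: -0.0003
gripper_force: 9.0
```

Fully in: tips are at 75 mm with 18 N. Hold it, then release and lift.

step_arm --moves '[{"rx": 0,"ry": 0,"rz": 0,"dx": 0,"dy": 0,"dz": 0,"gripper": -1},{"rx": 0,"ry": 0,"rz": 0,"dx": 0,"dy": 0,"dz": 0,"gripper": -1},{"rx": 0,"ry": 0,"rz": 0,"dx": 0,"dy": 0,"dz": 0,"gripper": -1},{"rx": 0,"ry": 0,"rz": 0,"dx": 0,"dy": 0,"dz": 0,"gripper": -1},{"rx": 0,"ry": 0,"rz": 0,"dx": 0,"dy": 0,"dz": 0,"gripper": -1},{"rx": 0,"ry": 0,"rz": 0,"dx": 0,"dy": 0,"dz": 0,"gripper": -1},{"rx": 0,"ry": 0,"rz": 0,"dx": 0,"dy": 0,"dz": 0,"gripper": -1},{"rx": 0,"ry": 0,"rz": 0,"dx": 0,"dy": 0,"dz": 0,"gripper": -1},{"rx": 0,"ry": 0,"rz": 0,"dx": 0,"dy": 0,"dz": 0,"gripper": -1},{"rx": 0,"ry": 0,"rz": 0,"dx": 0,"dy": 0,"dz": 0,"gripper": -1},{"rx": 0,"ry": 0,"rz": 0,"dx": 0,"dy": 0,"dz": 0,"gripper": -1},{"rx": 0,"ry": 0,"rz": 0,"dx": 0,"dy": 0,"dz": -20,"gripper": -1},{"rx": 0,"ry": 0,"rz": 0,"dx": 0,"dy": 0,"dz": -40,"gripper": -1},{"rx": 0,"ry": 0,"rz": 0,"dx": 0,"dy": 0,"dz": -40,"gripper": -1},{"rx": 0,"ry": 0,"rz": 0,"dx": 0,"dy": 0,"dz": -40,"gripper": -1},{"rx": 0,"ry": 0,"rz": 0,"dx": 0,"dy": 0,"dz": 0,"gripper": -1},{"rx": 0,"ry": 0,"rz": 0,"dx": 0,"dy": 0,"dz": 0,"gripper": -1},{"rx": 0,"ry": 0,"rz": 0,"dx": 0,"dy": 0,"dz": 0,"gripper": -1}]'

```text
clock: 12.12
tcp_pos: [0.4895, -0.1005, 0.2342]
orientation: [0.328, -3.122, -0.0]
contact_force: [-1.1, 0.3, -0.3]
grip_width: 0.0
gripper_force: 0.0
```

Run:
```python
from bench import r
from h import *
a=r.grab_frame('wrist');cv2.imwrite('pics/w6.png',a)
o=r.get_obs();print(o['clock'],o['tcp_pos'],o['contact_force'])
```

```text
12.175 [ 0.4895968  -0.10057491  0.23419281] [0.25716977 0.1500749  0.01920963]
```

View pics/w6.png

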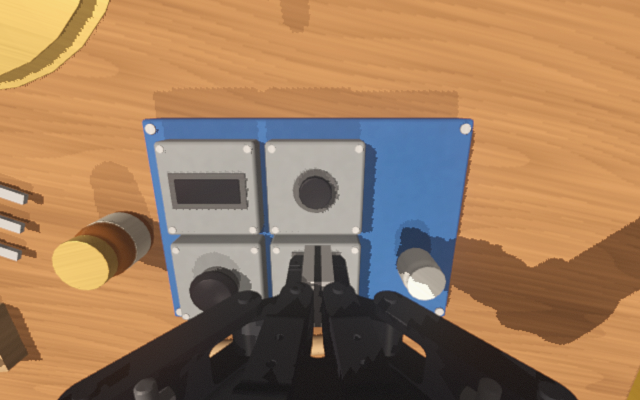

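The key is down at (208,190), the round button is back out at (316,190), and the tin and jar are upright. The arm is clear of everything.

```bash
python3 -c "
from bench import r
print(r.hand_in())"
```

```text
the job is handed in; nothing more can be done
None
```

I tipped the rocker on, pushed the bar key in, held the round button in for over a second and released it, and handed the job in at about 12 s. The camera views showed the tin and jar still upright, but the hand-in returned no verdict.

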